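# Move a snap-in filter cartridge to the flushing port

### The job

Pinch the two sprung tabs of the filter cartridge together to free it from the rigid filler port, draw it out, and snap it fully home into the empty flushing port (the block on a soft mount), with both tabs sprung back out under the catches. Never pull on it while it is still caught, do not squeeze the tabs or press harder than the job needs, and leave the jars and other things on the bench where they are.

Things in the scene. Friction and masses are not known exactly. Their poses are not given: they have to be found in the camera images.
- cart_mid (a point): Centre of the cartridge, 45 mm above its underside; 90 mm tall, about 0.17 kg; alike after a half turn. x along its 30 mm side, y along the line of the two tabs, z up. Foot 30 x 42 mm (x by y), 28 mm high, then a narrower neck; a flange (46 mm in x) 50 to 55 mm up stops on the port's rim; above it a round housing 22 mm wide to 82 mm.
- cartridge: White snap-in filter cartridge with two upright sprung tabs, origin at the centre of its underside, axes as cart_mid. Finger rests stick out 7 mm from the tabs' outer faces, tops 60 mm above the underside: fingertips can push it down there. Pinch with about 20 to 30 N on each tab; more than 50 N breaks them.
- tab_a (a joint): Upright tab at the +y side, 16 mm wide (x), 4 mm thick, 30 to 90 mm above the underside. Value: how far it is slid in, 0 at rest to 0.005 m; spring 8 N at rest, 12 N fully in. Over both tabs' outer faces: 42 mm at rest, 32 mm fully pinched.
- tab_b (a joint): The same tab at the -y side. A barb on each tab, 34 to 40 mm above the underside, sticks 4 mm out and clears the port's catch once its tab is over 3 mm in (under 36 mm over both). No ramp: keep both pinched while the cartridge goes out or in.
- filler_port: The port that holds the cartridge at the start: rigid grey block on a steel foot 100 x 84 mm, pipe flange on its +x side, rim 70 mm above the bench. A sprung seat pushes the cartridge up against the catches with 7 N. Origin under its centre.
- filler_home (a point): Where cart_mid lies at the start, on the filler port's well axis, 3 mm below the rim; axes as the block's: x across the well's 32 mm side, y along its 44 mm side, z up.
- flush_base: Aluminium plate 104 x 100 x 12 mm carrying the empty flushing port. A sprung seat in the well meets the cartridge 10 mm before home with 4 N (7 N at home). The flange lands on the rim 2 mm beyond home; let the tabs out while still pushing there, then the seat lifts it 2 mm to the catches. Over 45 N between cartridge and a port counts as forcing.
- flush_home (a point): Where cart_mid must be when snapped home in the flushing port: on the well's axis, 3 mm below its rim; axes as filler_home. Block 48 x 64 x 64 mm (x, y, height), well 32 x 44 mm, 4 mm chamfer at the mouth, windows in the y sides under 8 mm thick catch ledges. The filler port's block is the same.
- flush_block (a joint): Height of the flushing block on its four rubber posts: 0 unloaded (rim 94 mm above the bench), -0.014 m fully down. It sinks straight down from about 1 N, roughly 1 mm for every 0.8 N, so how deep to push must be found by force: the flange is down on the rim at about 9 N, the mount bottoms at 12 N.
- jar_a: open glass jar of cream, 58 mm wide, 48 mm tall, not to be moved; origin under its centre
- jar_b: same kind of jar
- jar_c: same kind of jar
- jar_lid: white jar lid, 60 mm wide, 14 mm high, lying on the bench, not to be moved; origin under its centre
- nozzle: steel filling nozzle standing on its base, 32 mm wide, 55 mm tall, not to be moved; origin under its centre
- spatula: spatula 200 mm long lying on the bench, not to be moved
- label_stack: pack of blank labels 70 x 50 x 20 mm, not to be moved

How it is judged:
By the outcome, as a careful person would: the job done as asked, in the order asked, and still so for the second after the job is handed in, with the robot touching nothing.
It also fails if it takes over 54 s, if anything falls off the work surface, if the arm or the gripper's body presses on something with over 40 N, if the wrist force passes 120 N, or if a joint passes its speed limit or range.

### The arm

A 6-joint arm with a two-finger parallel gripper is mounted at the origin on the work surface. World frame = base frame: x ahead of the robot, y to its left, z up, the work surface at z = 0. Lengths are in m, angles in rad, forces in N, time in s.
With the tool pointing down it reaches from about 0.25 to 0.725 m from the base axis. Payload 9.7 kg.
Tool frame: the origin (TCP) lies at the very end of the fingers, on their centre line; the grasp point (between the pads) lies 19 mm behind it (arm.tcp_to_grasp is the z of the grasp point in the tool frame, in m); z points along the fingers, y is the line along which they close (so a half turn about z gives the same grasp; the last joint's range is limited). The gripper opens to 85 mm and grips with 20 to 120 N. Pads are 22 mm wide; open, the fingers measure 114 mm over their backs; the gripper's body (76 mm by 85 mm) begins 54 mm behind the grasp point. The pads swing forward as they close: fully open they stand 13 mm farther back than shut.
Start: joints at [1.158, 0.087, 0.176, 1.66, 0, 1.571], TCP at [0.221, 0.504, 0.231] pointing down, gripper open.
Joint ranges: [-3.13, 3.13], [-0.85, 1.81], [-1.15, 1.24], [-2.2, 2.28], [-1.44, 1.52], [-3.14, 3.14]. Speed limits (rad/s): [2.22, 2.22, 2.57, 3.14, 3.14, 3.14].

### API

Orientations are given as a unit quaternion [w, x, y, z].
In Python, from station import arm gives the robot as it stands.
- The arm moves only by the shell command python3 -m jog 'ROWS' [OPENING] [FORCE]. ROWS is JSON, a list that holds one entry, the list of rows, each a list of 4 numbers: the shift along the world's x, y, z in mm, then the turn about the world's z in degrees. A call has 1 to 8 rows; each row shifts and turns the commanded pose from where the row before left it; what a row does not reach is not made up. A row lasts 1/10 s, in which the tool goes at most 50 mm and 8.59 degrees, less where a joint would pass 70% of its speed; a pose out of reach is approached as far as the arm can. A call with a gripper value outside its range is refused whole. OPENING is the opening, from 0 (shut) to 1 (fully open), set as the call begins (- or left out, the last holds). The fingers move at their own pace and stop on an object; FORCE is the grip in N (left out, the last holds). Time passes only in rows, so rows that do not move let the fingers close. It gives the time, the measured TCP pose, the force, the opening and the grip force at its end, in the units of the state.
- arm.get_obs(): the state, without advancing time (a new reading comes with each control period).
- arm.read_camera(name): name is "scene" or "side" or "wrist"; returns the picture (384x512x3 uint8, blue, green, red); there is no depth.
- arm.camera_info(name): a dict with "fx", "fy", "cx", "cy" (pixels), "extrinsics" (4x4, takes a point from world to camera coordinates). Camera axes: x right, y down, z forward; pixel columns grow to the right and rows downward; lengths in m; the calibration is good to about 2 mm. A picture is of the moment at which its call begins: read the wrist's pose just before it. camera_info takes no time and is no camera call; for the wrist camera it gives the pose at the moment of the call.
- arm.close_job(): hands the job in; it is judged then, once.
Trained networks look in the newest picture that a camera, given by its name, has taken for a name from the list of things; names that differ only in an ending like _2 or _b are one class to them, and where a whole thing is asked for, a point or a joint stands for the part that bears it (a point fixed in the world has none). Each returns a list of dicts, best first, with "p" (0 to 1); they miss things now and then, are a little off and sometimes report something else, mostly with a low value. They report only what shows in the picture. A call takes as long as a camera call.
- arm.boxes_of(camera, thing): "at" ([x, y, z] in m, in the coordinates of the camera as it stood for that picture, good to about 4 mm: the middle of the surface that is visible of it).
- arm.silhouettes(camera, thing): "pixels" (384x512 bool, what is visible of it).
The state is a dict: "clock": time; "qpos": joint angles; "joint_vel": joint speeds; "joint_torque": joint torques, N m; "position": TCP position; "eef_rot": TCP orientation; "force": force on the tool from outside, world axes, zero at the start; "ft_torque": the same for the moment, N m; "finger_gap": finger opening in m; "grasp_force": force on a finger pad.
Only numpy, scipy, OpenCV 4.12 (cv2) and the standard library are available. Lean on these libraries where they do the work, as an engineer would, in place of code of your own. Each camera call takes 0.05 s, during which the arm holds its last target. There are 200 camera calls.

## Working session

There is one attempt and no reset: what is moved stays moved. The work goes in short steps, Python scripts to look and compute and a shell command to move; the robot and the scene stay as the last step left them, time stands still between calls to the robot, and variables do not carry over. Pictures are saved under pics/ and viewed, at most 12 in all, crops included, and the job is handed in when it is done.

```bash
mkdir -p pics; ls; cat > h.py <<'E'
import numpy as np, cv2
from station import arm
def w(cam,p):
    T=np.array(arm.camera_info(cam)["extrinsics"]); return np.linalg.inv(T)@np.r_[p,1]
def px(cam,P):
    i=arm.camera_info(cam);T=np.array(i["extrinsics"]);c=(T@np.r_[P,1])[:3]
    return np.array([i["fx"]*c[0]/c[2]+i["cx"],i["fy"]*c[1]/c[2]+i["cy"]])
def ray(cam,u,v,z):
    i=arm.camera_info(cam);T=np.linalg.inv(np.array(i["extrinsics"]))
    d=T[:3,:3]@np.array([(u-i["cx"])/i["fx"],(v-i["cy"])/i["fy"],1]);o=T[:3,3]
    return o+d*(z-o[2])/d[2]
E
python3 - <<'E'
from h import *
o=arm.get_obs();print(o)
a=arm.read_camera("scene");b=arm.read_camera("side")
cv2.imwrite("pics/scene.png",a);cv2.imwrite("pics/side.png",b)
for c in("scene","side"):
    print(c,np.round(np.linalg.inv(np.array(arm.camera_info(c)["extrinsics"])),3).tolist())
    for t in("cartridge","filler_port","flush_base","flush_block"):
        for d in arm.boxes_of(c,t)[:2]: print(c,t,round(d["p"],2),np.round(w(c,d["at"])[:3],3))
E
```

```text
pics
{'clock': 0.0, 'qpos': array([1.15801488e+00, 8.74579172e-02, 1.75143284e-01, 1.65981521e+00,
       2.00199290e-05, 1.57082292e+00]), 'joint_vel': array([ 0.0019131 ,  0.00103057,  0.00067684, -0.00088902, -0.0026604 ,
        0.00088969]), 'joint_torque': array([ 5.30113412e-04, -5.20384347e+01,  4.64808261e+01,  1.61748257e-02,
        4.29493309e-05,  1.40380183e-05]), 'position': array([0.22053867, 0.50359376, 0.23058896]), 'eef_rot': array([-1.46427183e-04,  2.04941540e-01,  9.78773989e-01, -6.50560613e-04]), 'force': array([ 0.47410672, -0.24947582, -0.06317806]), 'ft_torque': array([ 0.0226331 ,  0.01743243, -0.0025628 ]), 'grasp_force': 0.0, 'finger_gap': 0.08554186406444762}
scene [[-0.754, 0.417, -0.508, 1.032], [0.657, 0.491, -0.573, 0.589], [0.011, -0.765, -0.644, 0.668], [0.0, 0.0, 0.0, 1.0]]
scene cartridge 0.66 [0.49  0.126 0.088]
scene cartridge 0.61 [0.437 0.008 0.02 ]
scene filler_port 0.74 [0.499 0.142 0.025]
scene flush_base 0.86 [ 0.501 -0.108  0.037]
scene flush_base 0.63 [ 0.499 -0.117  0.07 ]
scene flush_block 0.66 [ 0.497 -0.117  0.069]
side [[0.996, -0.036, 0.078, 0.531], [-0.085, -0.542, 0.836, -0.569], [0.012, -0.84, -0.543, 0.503], [0.0, 0.0, 0.0, 1.0]]
side cartridge 0.86 [0.479 0.109 0.088]
side filler_port 0.84 [0.483 0.1   0.028]
side filler_port 0.32 [ 0.429 -0.007  0.017]
side flush_base 0.86 [ 0.488 -0.154  0.03 ]
side flush_base 0.54 [ 0.518 -0.021  0.039]
side flush_block 0.57 [ 0.491 -0.154  0.075]
side flush_block 0.5 [0.49  0.093 0.026]
```

View pics/scene.png

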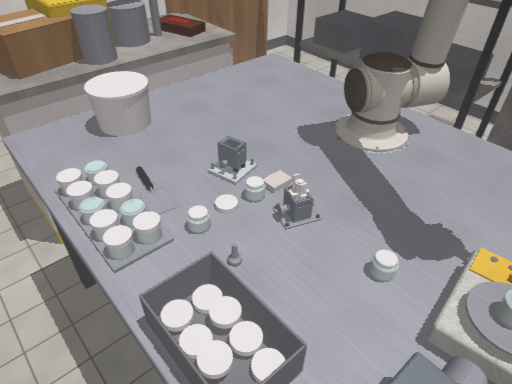

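View pics/side.png

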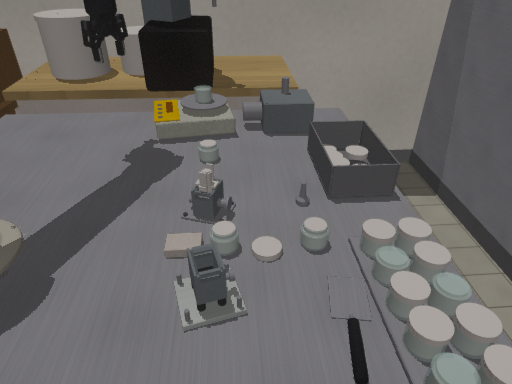

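```bash
python3 - <<'E'
from h import *
i=arm.camera_info("wrist");T=np.linalg.inv(np.array(i["extrinsics"]));print(i["fx"],np.round(T,3),arm.get_obs()["position"])
E
python3 -m jog '[[[24,-42,10,0],[24,-42,10,0],[24,-42,10,0],[24,-42,10,0],[24,-42,10,0],[24,-42,10,0],[24,-42,0,0],[24,-42,0,0]]]' 1
python3 -m jog '[[[24,-36,0,0],[24,-36,0,0],[0,0,0,0],[0,0,0,0]]]'
python3 - <<'E'
from h import *
i=arm.camera_info("wrist");T=np.linalg.inv(np.array(i["extrinsics"]));print(np.round(T,3),arm.get_obs()["position"],arm.get_obs()["joint_vel"])
cv2.imwrite("pics/w1.png",arm.read_camera("wrist"))
for t in("cartridge","filler_port","flush_base","flush_block"):
    for d in arm.boxes_of("wrist",t)[:2]: print(t,round(d["p"],2),np.round(w("wrist",d["at"])[:3],3))
E
```

```text
280.3843700035047 [[ 0.401  0.876  0.268  0.153]
 [ 0.916 -0.383 -0.116  0.533]
 [ 0.001  0.292 -0.957  0.374]
 [ 0.     0.     0.     1.   ]] [0.22063495 0.50380147 0.23127549]
clock: 1.3
position: [0.4133, 0.166, 0.2919]
eef_rot: [0.001, 0.205, 0.979, 0.0]
force: [0.7, 0.7, -0.7]
finger_gap: 0.0854
grasp_force: 0.0
clock: 1.7
position: [0.4608, 0.095, 0.2911]
eef_rot: [-0.0, 0.206, 0.979, -0.0]
force: [-0.4, 0.5, -0.9]
finger_gap: 0.0853
grasp_force: 0.0
[[ 0.403  0.876  0.267  0.393]
 [ 0.915 -0.386 -0.117  0.125]
 [ 0.001  0.291 -0.957  0.433]
 [ 0.     0.     0.     1.   ]] [0.4608418  0.09499513 0.29109632] [ 0.04348887 -0.0141781  -0.00689181  0.00353212  0.00413556  0.00919468]
cartridge 0.73 [0.473 0.128 0.081]
filler_port 0.74 [0.463 0.12  0.014]
flush_base 0.84 [ 0.481 -0.11   0.044]
flush_block 0.6 [ 0.489 -0.122  0.074]
flush_block 0.24 [ 0.712 -0.145  0.004]
```

View pics/w1.png

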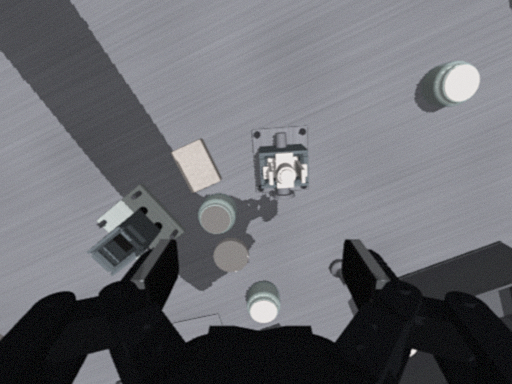

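```bash
python3 - <<'E'
from h import *
for p,z in(((287,175),.104),((119,244),.094)): print(ray("wrist",*p,z))
E
```

```text
[0.48022243 0.12434    0.104     ]
[ 0.4812429  -0.11848055  0.094     ]
```

```bash

python3 -m jog '[[[10,15,-30,0],[9,14,-30,0],[0,0,-10,0],[0,0,0,0],[0,0,0,0],[0,0,0,0]]]'
python3 - <<'E'
from h import *
print(arm.get_obs()["position"],arm.get_obs()["joint_vel"].round(3))
im=arm.read_camera("wrist")
np.save("w2.npy",im);
import pickle;pickle.dump({k:np.array(v) for k,v in arm.camera_info("wrist").items()},open("w2.pkl","wb"))
cv2.imwrite("pics/w2.png",cv2.resize(im[90:290,156:422],None,fx=3,fy=3,interpolation=cv2.INTER_CUBIC))
E
```

```text
clock: 2.55
position: [0.4799, 0.1247, 0.223]
eef_rot: [0.001, 0.205, 0.979, 0.001]
force: [-0.6, 0.4, 0.5]
finger_gap: 0.0855
grasp_force: 0.0
[0.47987868 0.12470813 0.22304539] [-0.003  0.     0.001 -0.005  0.001  0.001]
```

View pics/w2.png

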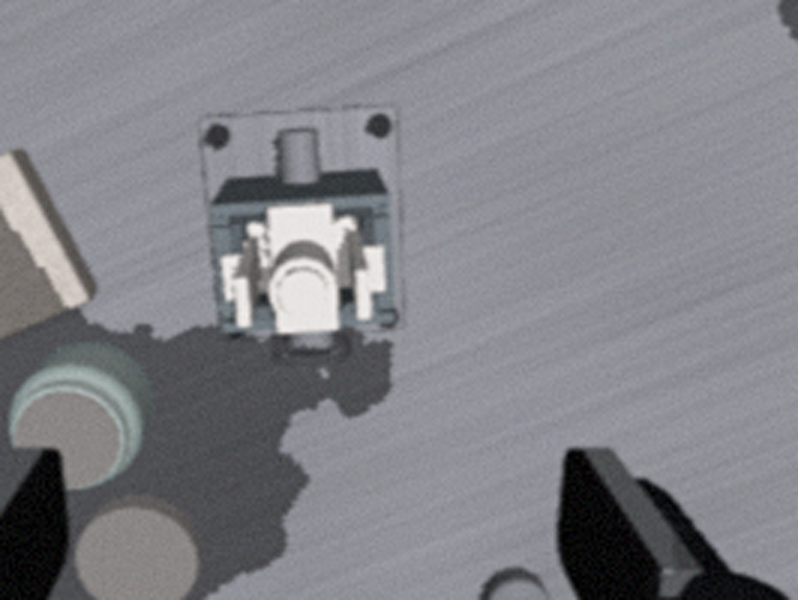

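```bash
python3 - <<'E'
from h import *
f=lambda x,y,z: ray("wrist",x/3+156,y/3+90,z)
def hd(a,b): d=b-a; return np.degrees(np.arctan2(d[1],d[0])),np.linalg.norm(d)
a,b=f(243.5,300,.112),f(364.5,295,.112);print((a+b)/2,hd(a,b))
a,b=f(200,117,.008),f(397,106,.008);print((a+b)/2,hd(a,b))
a,b=f(397,106,.008),f(403,326,.008);print(hd(a,b))
a,b=f(210,205,.07),f(388,193,.07);print((a+b)/2,hd(a,b))
o=arm.get_obs();from scipy.spatial.transform import Rotation as R
q=o["eef_rot"];M=R.from_quat([q[1],q[2],q[3],q[0]]).as_matrix();print(np.degrees(np.arctan2(M[1,1],M[0,1])))
print(f(303,290,.104),o["qpos"])
# where does the tcp appear; rest/pad
print(px("wrist",o["position"]))
E
```

```text
[0.48133421 0.12190633 0.112     ] (np.float64(68.79986745571759), np.float64(0.038068567008408424))
[0.43504565 0.13904305 0.008     ] (np.float64(69.4835596795023), np.float64(0.08195379432515976))
(np.float64(-20.325897397260587), np.float64(0.09645391080379147))
[0.45880467 0.12956659 0.07      ] (np.float64(70.23249082036027), np.float64(0.06312963510670068))
66.33299963560592
[0.48108262 0.12162476 0.104     ] [ 2.54124198e-01 -4.78942519e-02  2.26926996e-02  1.63904700e+00
 -4.64980431e-05  6.67192538e-01]
[259.52656015 242.15603315]
```

```bash

python3 -m jog '[[[0,-40,0,0],[0,-40,0,0],[0,-40,0,0],[0,-40,0,0],[0,-40,0,0],[0,-40,0,0],[0,0,0,0],[0,0,0,0]]]'
python3 -m jog '[[[0,0,0,0],[0,0,0,0]]]'
python3 - <<'E'
from h import *
print(arm.get_obs()["position"],arm.get_obs()["joint_vel"].round(3))
im=arm.read_camera("wrist")
cv2.imwrite("pics/w3.png",cv2.resize(im[90:290,126:392],None,fx=3,fy=3,interpolation=cv2.INTER_CUBIC))
E
```

```text
clock: 3.4
position: [0.4796, -0.1162, 0.222]
eef_rot: [0.0, 0.206, 0.979, 0.0]
force: [0.6, -0.8, -0.3]
finger_gap: 0.0857
grasp_force: 0.0
clock: 3.6
position: [0.4798, -0.1143, 0.2217]
eef_rot: [0.0, 0.204, 0.979, 0.0]
force: [0.3, 0.1, 0.4]
finger_gap: 0.0853
grasp_force: 0.0
[ 0.47976058 -0.11433349  0.2216645 ] [ 0.003  0.001 -0.003 -0.001 -0.002 -0.002]
```

View pics/w3.png

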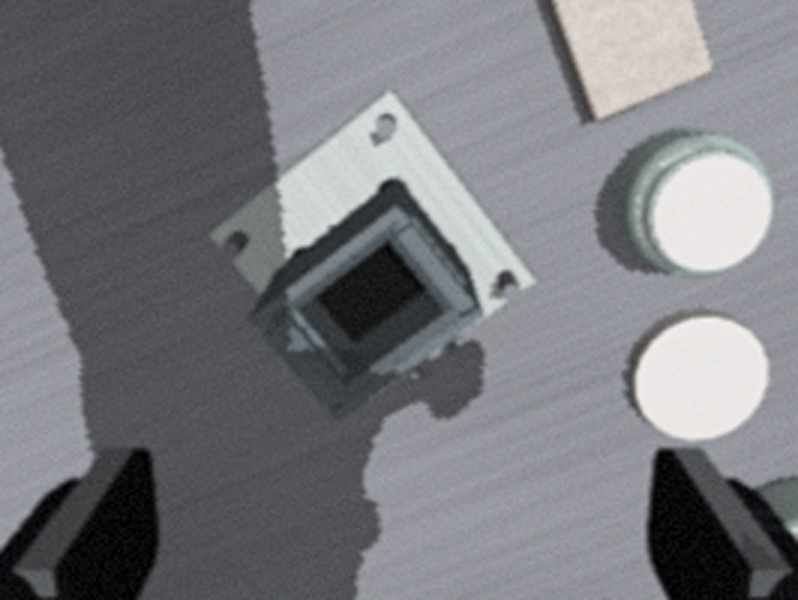

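```bash
python3 - <<'E'
import cv2,numpy as np
im=cv2.imread("pics/w3.png")[160:440,220:520]
g=cv2.cvtColor(im,cv2.COLOR_BGR2GRAY).astype(float)
g=255*np.clip((g-10)/140,0,1)**.6
cv2.imwrite("pics/w3c.png",cv2.resize(g.astype(np.uint8),None,fx=2,fy=2,interpolation=cv2.INTER_CUBIC))
E
```

```text
(no output)
```

View pics/w3c.png

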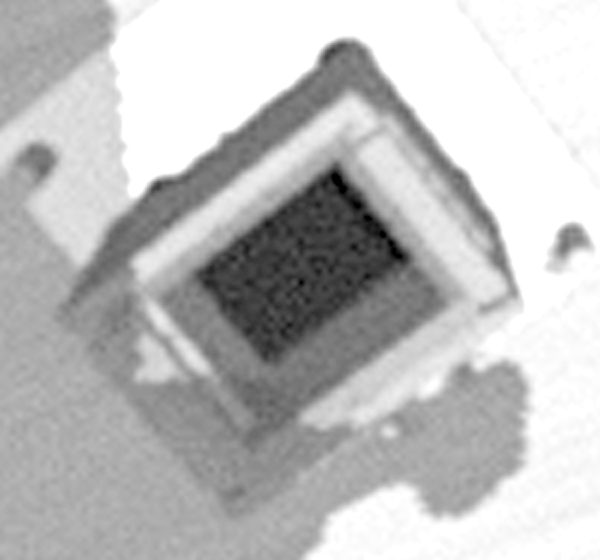

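```bash
python3 - <<'E'
from h import *
f=lambda x,y,z: ray("wrist",(x/2+220)/3+126,(y/2+160)/3+90,z)
g=lambda x,y,z: ray("wrist",x/3+126,y/3+90,z)
def hd(a,b): d=b-a; return np.degrees(np.arctan2(d[1],d[0])).round(2),np.linalg.norm(d).round(4)
L,T,R_,B=[f(*p,.094) for p in((60,310),(350,92),(520,300),(235,515))]
print((L+T+R_+B)/4,hd(L,T),hd(B,R_),hd(T,R_),hd(L,B))
a,b,c=[g(*p,.012) for p in((210,235),(392,92),(535,282))]
print(hd(a,b),hd(b,c),(a+c)/2)
print(arm.get_obs()["qpos"])
E
```

```text
[ 0.48700502 -0.13052305  0.094     ] (np.float64(103.64), np.float64(0.0614)) (np.float64(105.42), np.float64(0.0628)) (np.float64(15.35), np.float64(0.0454)) (np.float64(13.68), np.float64(0.0474))
(np.float64(103.76), np.float64(0.0979)) (np.float64(14.11), np.float64(0.1013)) [ 0.48841779 -0.13060424  0.012     ]
[-2.33913560e-01 -5.26330294e-02  1.54942631e-02  1.63857506e+00
  9.03984227e-05  1.77380524e-01]
```

```bash

python3 -m jog '[[[0,40,0,3.2],[0,40,0,0],[0,40,0,0],[0,40,0,0],[0,40,0,0],[1,36,0,0],[0,0,-40,0],[0,0,-30,0]]]'
python3 -m jog '[[[0,0,-20,0],[0,0,0,0],[0,0,0,0],[0,0,0,0]]]'
python3 - <<'E'
from h import *
o=arm.get_obs();q=o["eef_rot"]
from scipy.spatial.transform import Rotation as R
M=R.from_quat([q[1],q[2],q[3],q[0]]).as_matrix();print(o["position"],np.degrees(np.arctan2(M[1,1],M[0,1])),o["force"],M[:,2])
im=arm.read_camera("wrist")
for p in ((.481-.0067,.1216-.0178,.112),(.481+.0067,.1216+.0178,.112),(.481,.1216,.104)): print(px("wrist",p))
cv2.imwrite("pics/w4.png",cv2.resize(im[130:330,126:392],None,fx=3,fy=3,interpolation=cv2.INTER_CUBIC))
E
```

```text
clock: 4.45
position: [0.4803, 0.1229, 0.1501]
eef_rot: [0.0, 0.176, 0.984, 0.0]
force: [0.7, 0.3, -0.2]
finger_gap: 0.0852
grasp_force: 0.0
clock: 4.85
position: [0.4812, 0.1212, 0.1329]
eef_rot: [0.001, 0.177, 0.984, 0.0]
force: [-0.8, 0.1, -1.0]
finger_gap: 0.0855
grasp_force: 0.0
[0.48123942 0.12117974 0.13294639] 69.57020513854502 [-0.78119571  0.14292997 -0.95686924] [ 2.08909599e-03  5.36939457e-04 -9.99997674e-01]
[230.06467573 225.81640319]
[290.14002537 225.97226536]
[260.07403737 220.87335301]
```

View pics/w4.png

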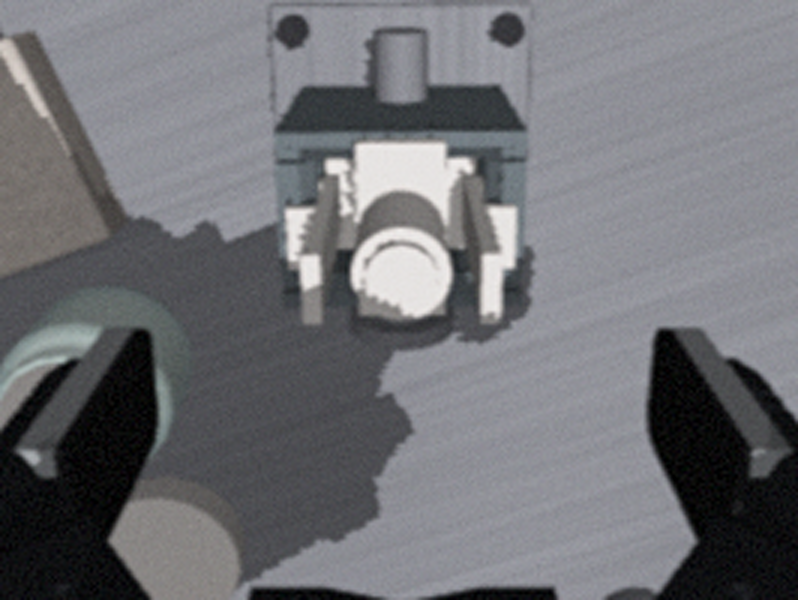

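```bash

python3 -m jog '[[[0,0,0,0],[0,0,-15,0],[0,0,-15,0],[0,0,0,0],[0,0,0,0],[0,0,0,0]]]' 0.58
python3 -m jog '[[[0,0,-7,0],[0,0,-3,0],[0,0,-3,0],[0,0,0,0],[0,0,0,0]]]'
```

```text
clock: 5.5
position: [0.4807, 0.1208, 0.1015]
eef_rot: [0.0, 0.178, 0.984, 0.0]
force: [-0.7, 0.2, 0.5]
finger_gap: 0.0495
grasp_force: 0.0
clock: 6.0
position: [0.4806, 0.1208, 0.0883]
eef_rot: [-0.0, 0.178, 0.984, -0.0]
force: [0.7, 0.4, 1.8]
finger_gap: 0.0492
grasp_force: 0.0
```

```bash

for i in 1 2; do python3 -m jog '[[[0,0,-2,0],[0,0,0,0]]]' | grep -E 'pos|force'; done
```

```text
position: [0.4806, 0.1208, 0.0861]
force: [0.4, -0.8, -0.7]
grasp_force: 0.0
position: [0.4806, 0.1208, 0.0841]
force: [-0.4, -0.6, 0.1]
grasp_force: 0.0
```

```bash

python3 -m jog '[[[0,0,-2,0],[0,0,0,0]]]' | grep -E 'pos|force'
```

```text
position: [0.4805, 0.1208, 0.082]
force: [1.4, -0.3, 0.2]
grasp_force: 0.0
```

```bash

python3 -m jog '[[[0,0,-1,0],[0,0,0,0]]]' | grep -E 'pos|force'
python3 -m jog '[[[0,0,-1,0],[0,0,0,0]]]' | grep -E 'pos|force'
```

```text
position: [0.4806, 0.1208, 0.0812]
force: [0.7, -0.3, 0.4]
grasp_force: 0.0
position: [0.4806, 0.1208, 0.0802]
force: [0.1, 0.1, 0.4]
grasp_force: 0.0
```

```bash

python3 -m jog '[[[0,0,-1,0],[0,0,0,0]]]' | grep -E 'pos|force'
```

```text
position: [0.4806, 0.1208, 0.0792]
force: [-0.2, -0.2, -0.7]
grasp_force: 0.0
```

```bash

python3 -m jog '[[[0,0,-1,0],[0,0,0,0]]]' | grep -E 'pos|force'
```

```text
position: [0.4808, 0.1208, 0.0787]
force: [-0.7, -0.4, 4.8]
grasp_force: 2.4
```

```bash

python3 -m jog '[[[0,0,-1,0],[0,0,0,0]]]' | grep -E 'pos|force'
```

```text
position: [0.4808, 0.1208, 0.0776]
force: [-0.5, -0.4, 5.2]
grasp_force: 2.5
```

```bash

python3 -m jog '[[[0,0,-1,0],[0,0,0,0]]]' | grep -E 'pos|force'
```

```text
position: [0.4808, 0.1208, 0.077]
force: [-2.1, -0.7, 8.0]
grasp_force: 3.9
```

```bash

python3 -m jog '[[[0,0,5,0],[0,0,0,0],[0,0,0,0]]]'  | grep -E 'pos|force'
python3 -m jog '[[[0,0,0,0],[0,0,0,0],[0,0,0,0],[0,0,0,0],[0,0,0,0],[0,0,0,0],[0,0,0,0]]]' 0.3 25
```

```text
position: [0.4806, 0.1208, 0.081]
force: [0.0, 0.7, 0.2]
grasp_force: 0.0
clock: 8.8
position: [0.4807, 0.1209, 0.0813]
eef_rot: [0.0, 0.178, 0.984, 0.0]
force: [-0.4, 0.9, 4.1]
finger_gap: 0.0281
grasp_force: 26.8
```

```bash
python3 - <<'E'
from h import *
im=arm.read_camera("wrist");b=arm.read_camera("side");u=px("side",[.481,.121,.09]).astype(int);print(u)
A=cv2.resize(im[160:360,156:356],(400,400),interpolation=cv2.INTER_CUBIC)
x,y=u;B=cv2.resize(b[y-40:y+40,x-40:x+40],(400,400),interpolation=cv2.INTER_CUBIC)
cv2.imwrite("pics/w5.png",np.hstack([A,B]))
E
```

```text
[206 176]
```

View pics/w5.png

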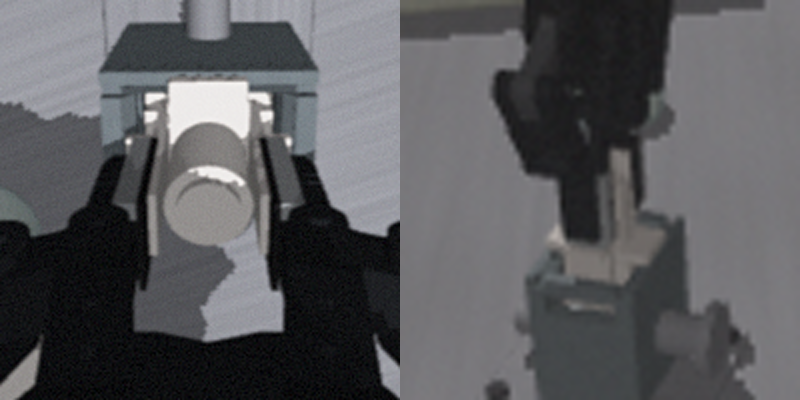

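```bash

python3 -m jog '[[[0,0,2,0],[0,0,0,0]]]'  | grep -E 'pos|force|gap'
python3 -m jog '[[[0,0,2,0],[0,0,2,0]]]'  | grep -E 'pos|force|gap'
```

```text
position: [0.4807, 0.1208, 0.0836]
force: [-0.5, 1.2, 4.6]
finger_gap: 0.0275
grasp_force: 26.8
position: [0.4806, 0.1208, 0.0873]
force: [-0.4, 0.5, 3.4]
finger_gap: 0.0276
grasp_force: 26.7
```

```bash

python3 -m jog '[[[0,0,5,0],[0,0,8,0],[0,0,8,0],[0,0,12,0],[0,0,15,0],[0,0,25,0],[0,0,30,0],[0,0,0,0]]]'
python3 - <<'E'
from h import *
b=arm.read_camera("side");p=arm.get_obs()["position"];u=px("side",p).astype(int);print(u)
x,y=u;cv2.imwrite("pics/s6.png",cv2.resize(b[y-50:y+50,x-50:x+50],(500,500),interpolation=cv2.INTER_CUBIC))
E
```

```text
clock: 10.1
position: [0.4821, 0.1211, 0.1953]
eef_rot: [0.003, 0.178, 0.984, 0.001]
force: [0.3, -0.2, -0.7]
finger_gap: 0.0276
grasp_force: 26.5
[203 131]
```

View pics/s6.png

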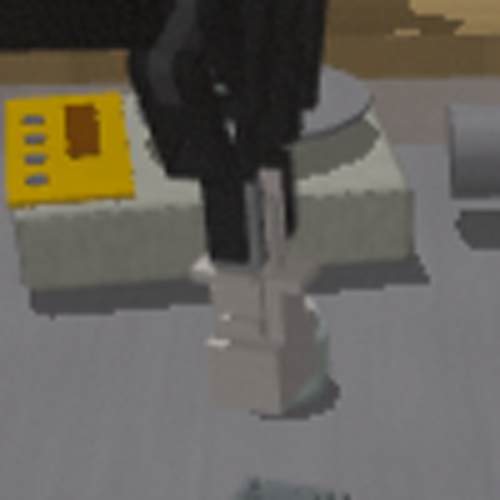

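```bash

python3 -m jog '[[[0,-20,0,5],[1,-35,0,5],[1,-42,0,5],[1,-42,0,5],[1,-42,0,5],[1,-38,0,5],[1,-22,0,4.7],[0,-10,0,0]]]'
python3 -m jog '[[[0,0,0,0],[0,0,0,0],[0,0,0,0]]]'
cat >> h.py <<'E'
from scipy.spatial.transform import Rotation as R
def st():
    o=arm.get_obs();q=o["eef_rot"];M=R.from_quat([q[1],q[2],q[3],q[0]]).as_matrix()
    print("pos",o["position"].round(4),"hd",np.degrees(np.arctan2(M[1,1],M[0,1])).round(2),"tilt",M[:2,2].round(4),"F",o["force"].round(1),"T",o["ft_torque"].round(2),"gap",round(o["finger_gap"],4),"grip",round(o["grasp_force"],1))
E
python3 - <<'E'
from h import *
st()
im=arm.read_camera("wrist")
c=np.array([.4875,-.1306]);th=np.radians(104.2);y=np.array([np.cos(th),np.sin(th)]);x=np.array([y[1],-y[0]])
K=3;v=cv2.resize(im[90:290,126:392],None,fx=K,fy=K,interpolation=cv2.INTER_CUBIC)
g=np.clip((v.astype(float)-5)/160,0,1)**.6*255;v=g.astype(np.uint8)
for hx,hy,z,col in((.024,.032,.094,(0,0,255)),(.052,.05,.012,(0,255,0)),(.016,.022,.094,(255,0,0))):
    P=[px("wrist",np.r_[c+sx*hx*x+sy*hy*y,z]) for sx,sy in((1,1),(1,-1),(-1,-1),(-1,1))]
    cv2.polylines(v,[((np.array(P)-[126,90]+.5)*K).astype(int)],True,col,1)
cv2.imwrite("pics/w7.png",v)
E
```

```text
clock: 10.95
position: [0.4861, -0.132, 0.1894]
eef_rot: [-0.001, -0.124, 0.992, 0.0]
force: [0.6, 0.1, -2.3]
finger_gap: 0.0277
grasp_force: 26.6
clock: 11.25
position: [0.4866, -0.1291, 0.1902]
eef_rot: [-0.0, -0.124, 0.992, 0.0]
force: [-0.8, 0.4, -1.5]
finger_gap: 0.0278
grasp_force: 26.6
pos [ 0.4866 -0.1291  0.1902] hd 104.26 tilt [-0.0002  0.0003] F [-0.8  0.4 -1.5] T [-0.03  0.04 -0.  ] gap 0.0278 grip 26.6
```

View pics/w7.png

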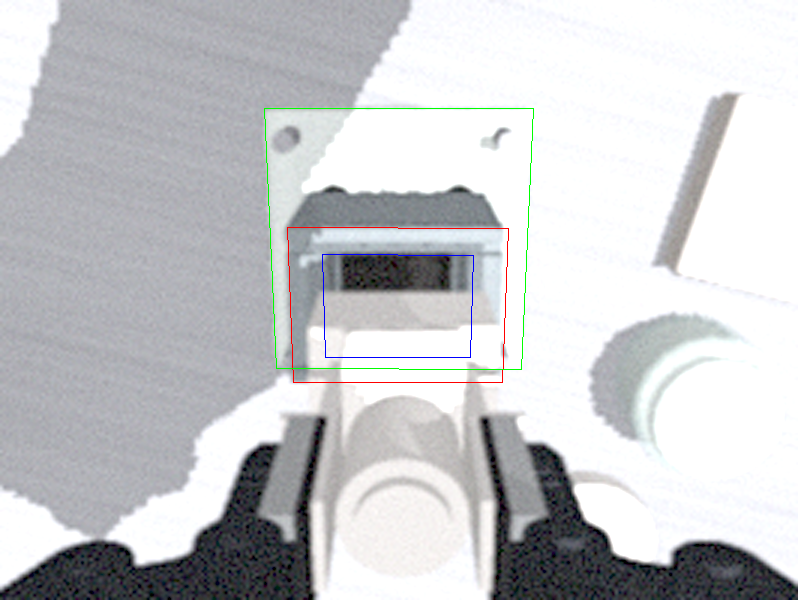

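```bash
python3 - <<'E'
from h import *
st();p=arm.get_obs()["position"]
for z in (.212,.190,.13,.094): print(z,((px("wrist",[p[0],p[1],z])-[126,90]+.5)*3).round(1))
im=arm.read_camera("wrist");g=cv2.cvtColor(cv2.resize(im[90:290,126:392],None,fx=3,fy=3,interpolation=cv2.INTER_CUBIC),cv2.COLOR_BGR2GRAY).astype(float)
for y0,y1,n in((236,246,"rim"),(300,320,"foot"),(340,360,"foot2"),(470,490,"housing"),(560,575,"tabs"),(150,170,"plate"),(205,215,"wall")):
    r=cv2.GaussianBlur(g[y0:y1].mean(0)[None],(9,1),0)[0];d=np.gradient(r)
    k=[(i,round(d[i],1)) for i in range(240,560) if abs(d[i])>1.2 and abs(d[i])==abs(d[i-6:i+7]).max()];print(n,k)
E
```

```text
pos [ 0.4867 -0.1291  0.1903] hd 104.29 tilt [-0.      0.0002] F [ 0.3  0.2 -1.3] T [-0.02 -0.04  0.  ] gap 0.0276 grip 26.6
0.212 [404.5 520.4]
0.19 [404.2 457.2]
0.13 [403.7 347.6]
0.094 [403.4 306. ]
rim [(271, np.float64(6.4)), (286, np.float64(-7.7)), (312, np.float64(7.8)), (358, np.float64(-1.3)), (399, np.float64(1.4)), (484, np.float64(1.8)), (504, np.float64(11.0)), (523, np.float64(-10.5))]
foot [(274, np.float64(6.3)), (287, np.float64(-7.6)), (313, np.float64(5.0)), (502, np.float64(11.4)), (519, np.float64(-10.1))]
foot2 [(276, np.float64(5.6)), (286, np.float64(-6.7)), (308, np.float64(14.2)), (346, np.float64(13.4)), (466, np.float64(2.0)), (499, np.float64(-19.0)), (507, np.float64(15.2)), (519, np.float64(-8.9))]
housing [(268, np.float64(6.6)), (302, np.float64(-7.5)), (315, np.float64(12.5)), (347, np.float64(3.6)), (370, np.float64(-2.0)), (433, np.float64(1.9)), (458, np.float64(-3.7)), (478, np.float64(2.7)), (490, np.float64(-12.1)), (503, np.float64(7.1)), (537, np.float64(-6.9))]
tabs [(296, np.float64(2.0)), (312, np.float64(19.3)), (330, np.float64(9.3)), (474, np.float64(-7.8)), (492, np.float64(-17.8)), (532, np.float64(-1.4))]
plate [(267, np.float64(6.1)), (326, np.float64(6.4)), (490, np.float64(-2.2)), (497, np.float64(2.1)), (526, np.float64(-8.8))]
wall [(269, np.float64(5.5)), (296, np.float64(-9.6)), (493, np.float64(22.3)), (525, np.float64(-9.6))]
```

```bash
python3 - <<'E'
from h import *
im=arm.read_camera("wrist");g=cv2.cvtColor(cv2.resize(im[90:290,126:392],None,fx=3,fy=3,interpolation=cv2.INTER_CUBIC),cv2.COLOR_BGR2GRAY).astype(float)
for a,b in((270,300),(330,370),(380,420),(430,470)):
    r=cv2.GaussianBlur(g[:,a:b].mean(1)[None],(9,1),0)[0];d=np.gradient(r)
    print(a,[(i,round(d[i],1)) for i in range(80,420) if abs(d[i])>1.2 and abs(d[i])==abs(d[i-6:i+7]).max()])
c=np.array([.4875,-.1306]);th=np.radians(104.2);y=np.array([np.cos(th),np.sin(th)]);x=np.array([y[1],-y[0]])
for n,hx,z in(("rim",.024,.094),("mouth",.020,.094),("well",.016,.090),("base",.024,.03),("plate",.052,.012)):
  print(n,[((px("wrist",np.r_[c+s*hx*x,z])-[126,90]+.5)*3).round(1)[1] for s in(-1,1)])
E
```

```text
270 [(109, np.float64(6.6)), (126, np.float64(-6.6)), (152, np.float64(4.3)), (215, np.float64(-1.9)), (222, np.float64(-1.9)), (250, np.float64(-1.5)), (345, np.float64(-1.6)), (379, np.float64(6.1)), (413, np.float64(-6.2))]
330 [(92, np.float64(2.1)), (110, np.float64(9.1)), (128, np.float64(2.6)), (143, np.float64(2.1)), (188, np.float64(-16.3)), (228, np.float64(12.6)), (242, np.float64(-7.2)), (252, np.float64(-11.4)), (291, np.float64(11.2)), (332, np.float64(11.5)), (380, np.float64(-2.4)), (393, np.float64(-7.0)), (404, np.float64(-2.6))]
380 [(111, np.float64(14.9)), (191, np.float64(-23.4)), (227, np.float64(12.5)), (242, np.float64(-7.0)), (252, np.float64(-12.3)), (292, np.float64(13.3)), (332, np.float64(21.4)), (395, np.float64(-18.8))]
430 [(111, np.float64(14.6)), (187, np.float64(-20.2)), (227, np.float64(12.6)), (242, np.float64(-7.2)), (252, np.float64(-9.5)), (292, np.float64(11.5)), (331, np.float64(17.2)), (359, np.float64(-2.5)), (403, np.float64(-6.2)), (410, np.float64(-6.1))]
rim [np.float64(228.0), np.float64(382.3)]
mouth [np.float64(241.5), np.float64(370.1)]
well [np.float64(251.7), np.float64(353.1)]
base [np.float64(191.3), np.float64(317.5)]
plate [np.float64(108.4), np.float64(369.1)]
```

```bash

python3 -m jog '[[[1,-2.3,-10,0],[0,0,-10,0],[0,0,-10,0],[0,0,0,0],[0,0,0,0]]]' >/dev/null; python3 -c "from h import *;st()"
python3 -m jog '[[[0,0,-4,0],[0,0,0,0]]]' >/dev/null; python3 -c "from h import *;st()"
```

```text
pos [ 0.4874 -0.1324  0.1598] hd 104.24 tilt [-0.0009  0.0003] F [-0.1 -0.5 -1.4] T [-0.    0.01 -0.02] gap 0.0277 grip 26.6
pos [ 0.4876 -0.1325  0.1561] hd 104.25 tilt [-0.0001  0.    ] F [-0.8  0.2 -1.6] T [-0.    0.05 -0.03] gap 0.0282 grip 26.6
```

```bash

python3 -m jog '[[[0,1,0,0],[0,0,-3,0],[0,0,0,0]]]' >/dev/null; python3 -c "from h import *;st()"
python3 -m jog '[[[0,0,-3,0],[0,0,0,0]]]' >/dev/null; python3 -c "from h import *;st()"
```

```text
pos [ 0.4876 -0.1314  0.153 ] hd 104.25 tilt [-0.0003  0.0001] F [ 0.1 -0.1 -1.1] T [0.02 0.05 0.02] gap 0.0274 grip 26.6
pos [ 0.4875 -0.1315  0.1498] hd 104.25 tilt [-0.0006  0.0001] F [ 0.   0.2 -1.4] T [0.01 0.   0.02] gap 0.0279 grip 26.6
```

```bash

python3 -m jog '[[[0,0,-3,0],[0,0,0,0]]]' >/dev/null; python3 -c "from h import *;st()"
```

```text
pos [ 0.4875 -0.1315  0.1469] hd 104.25 tilt [-0.0005  0.0001] F [-0.1  0.2 -2.1] T [-0.02  0.03 -0.03] gap 0.0279 grip 26.6
```

```bash

python3 -m jog '[[[0,0,-3,0],[0,0,0,0]]]' >/dev/null; python3 -c "from h import *;st()"
```

```text
pos [ 0.4875 -0.1314  0.1438] hd 104.25 tilt [-0.0005  0.0001] F [-0.1  0.3 -3.1] T [-0.05  0.09 -0.01] gap 0.0277 grip 26.6
```

```bash

python3 -m jog '[[[0,0,-4,0],[0,0,-4,0],[0,0,0,0]]]' >/dev/null; python3 -c "from h import *;st()"
```

```text
pos [ 0.4873 -0.1314  0.1355] hd 104.25 tilt [-0.0011  0.0003] F [-0.8 -0.3 -2.2] T [ 0.04  0.04 -0.  ] gap 0.0278 grip 26.6
```

```bash

python3 -m jog '[[[0,0,-4,0],[0,0,-4,0],[0,0,-4,0],[0,0,0,0]]]' >/dev/null; python3 -c "from h import *;st()"
```

```text
pos [ 0.4873 -0.1314  0.1235] hd 104.25 tilt [-0.001   0.0003] F [ 0.5 -0.3 -1.4] T [-0.03  0.05 -0.04] gap 0.0277 grip 26.6
```

```bash

python3 -m jog '[[[0,0,-3,0],[0,0,-3,0],[0,0,0,0]]]' >/dev/null; python3 -c "from h import *;st()"
```

```text
pos [ 0.4875 -0.1315  0.1178] hd 104.25 tilt [-0.0006  0.0002] F [ 0.3 -0.4 -2. ] T [ 0.02 -0.06 -0.03] gap 0.0277 grip 26.6
```

```bash

python3 -m jog '[[[0,0,-3,0],[0,0,-3,0],[0,0,0,0]]]' >/dev/null; python3 -c "from h import *;st()"
```

```text
pos [ 0.4878 -0.1315  0.1122] hd 104.25 tilt [ 0.0004 -0.0001] F [0.2 0.8 1.4] T [ 0.08 -0.05  0.  ] gap 0.0275 grip 26.7
```

```bash

python3 -m jog '[[[0,0,-3,0],[0,0,-3,0],[0,0,0,0]]]' >/dev/null; python3 -c "from h import *;st()"
```

```text
pos [ 0.4877 -0.1315  0.1061] hd 104.25 tilt [ 0.0002 -0.0001] F [1.4 0.5 3.8] T [ 0.03 -0.18  0.04] gap 0.0277 grip 26.7
```

```bash

python3 -m jog '[[[0,0,-3,0],[0,0,0,0],[0,0,0,0]]]' >/dev/null; python3 -c "from h import *;st()"
```

```text
pos [ 0.4878 -0.1315  0.1034] hd 104.25 tilt [ 0.0003 -0.    ] F [0.1 0.1 4.4] T [ 0.09 -0.07 -0.06] gap 0.0274 grip 26.8
```

```bash

python3 -m jog '[[[0,0,-3,0],[0,0,0,0],[0,0,0,0]]]' >/dev/null; python3 -c "from h import *;st()"
```

```text
pos [ 0.4877 -0.1315  0.1003] hd 104.25 tilt [ 0.0003 -0.    ] F [1.2 0.5 4.6] T [ 0.08 -0.16  0.04] gap 0.0276 grip 26.8
```

```bash

python3 -m jog '[[[0,0,-3,0],[0,0,0,0],[0,0,0,0]]]' >/dev/null; python3 -c "from h import *;st()"
```

```text
pos [ 0.4878 -0.1315  0.0975] hd 104.25 tilt [ 0.0003 -0.0001] F [-0.4  0.9  4.9] T [ 0.11 -0.14  0.01] gap 0.0278 grip 26.8
```

```bash

python3 -m jog '[[[0,0,-2,0],[0,0,0,0],[0,0,0,0]]]' >/dev/null; python3 -c "from h import *;st()"
```

```text
pos [ 0.4878 -0.1315  0.0956] hd 104.25 tilt [ 0.0005 -0.0001] F [0.8 1.4 5.5] T [ 0.05 -0.06 -0.02] gap 0.0278 grip 26.8
```

```bash

python3 -m jog '[[[0,0,-2,0],[0,0,0,0],[0,0,0,0]]]' >/dev/null; python3 -c "from h import *;st()"
```

```text
pos [ 0.4879 -0.1315  0.0938] hd 104.25 tilt [ 0.0007 -0.0001] F [-0.2  1.1  6.6] T [ 0.15 -0.02  0.01] gap 0.0277 grip 26.9
```

```bash

python3 -m jog '[[[0,0,-2,0],[0,0,0,0],[0,0,0,0]]]' >/dev/null; python3 -c "from h import *;st()"
```

```text
pos [ 0.4879 -0.1315  0.092 ] hd 104.25 tilt [ 0.0009 -0.0002] F [-0.4  1.7  9.4] T [0.22 0.1  0.02] gap 0.028 grip 26.9
```

```bash

python3 -m jog '[[[0,0,-1,0],[0,0,0,0],[0,0,0,0]]]' >/dev/null; python3 -c "from h import *;st();st()
import time
print([arm.get_obs()['force'][2].round(1) for _ in range(3)])"
```

```text
pos [ 0.4879 -0.1315  0.0911] hd 104.25 tilt [ 0.001  -0.0002] F [-0.5  0.9  8. ] T [0.19 0.15 0.03] gap 0.028 grip 26.9
pos [ 0.4879 -0.1315  0.0911] hd 104.25 tilt [ 0.001  -0.0002] F [-0.5  0.9  8. ] T [0.19 0.15 0.03] gap 0.028 grip 26.9
[np.float64(8.0), np.float64(8.0), np.float64(8.0)]
```

```bash

python3 -m jog '[[[0,0,-1,0],[0,0,0,0]]]' >/dev/null; python3 -c "from h import *;st()"
python3 -m jog '[[[0,0,-1,0],[0,0,-1,0],[0,0,0,0],[0,0,0,0],[0,0,0,0]]]' 0.52 20 >/dev/null; python3 -c "from h import *;st()"
```

```text
pos [ 0.4879 -0.1315  0.0904] hd 104.25 tilt [ 0.0012 -0.0003] F [-2.1  1.  11.2] T [ 0.22  0.25 -0.05] gap 0.0277 grip 27.1
pos [ 0.488  -0.1318  0.0882] hd 104.24 tilt [ 0.0012 -0.0007] F [-0.8 -1.5  9.5] T [-0.01  0.06 -0.02] gap 0.0441 grip 4.7
```

```bash

python3 -m jog '[[[0,0,2,0],[0,0,2,0],[0,0,2,0],[0,0,2,0],[0,0,0,0]]]' >/dev/null; python3 -c "from h import *;st()"
python3 -m jog '[[[0,0,2,0],[0,0,2,0],[0,0,2,0],[0,0,3,0],[0,0,0,0]]]' 0.58 >/dev/null; python3 -c "from h import *;st()"
```

```text
pos [ 0.4879 -0.1317  0.0958] hd 104.24 tilt [ 0.0008 -0.0005] F [ 0.4 -0.7  4.7] T [-0.08 -0.15 -0.01] gap 0.0442 grip 2.4
pos [ 0.4876 -0.1315  0.1044] hd 104.25 tilt [-0.0002  0.    ] F [-0.3  0.7 -0.7] T [ 0.02 -0.04  0.06] gap 0.0493 grip 0.0
```

```bash

python3 -m jog '[[[0,0,3,0],[0,0,6,0],[0,0,10,0],[0,0,20,0],[0,0,35,0],[0,0,35,0],[0,0,0,0],[0,0,0,0]]]' 0.6 
python3 - <<'E'
from h import *
st();im=arm.read_camera("wrist")
c=np.array([.4877,-.1314]);th=np.radians(104.2);y=np.array([np.cos(th),np.sin(th)]);x=np.array([y[1],-y[0]])
v=cv2.resize(im[90:290,156:356],None,fx=3,fy=3,interpolation=cv2.INTER_CUBIC)
b0=arm.read_camera("side");u=px("side",np.r_[c,.09]).astype(int)
for s in(-1,1):   # tab tops: predicted for home (1 mm sag)
    P=[px("wrist",np.r_[c+a*x+s*b*y,.135]) for a,b in((.008,.021),(-.008,.021),(-.008,.017),(.008,.017))]
    cv2.polylines(v,[((np.array(P)-[156,90]+.5)*3).astype(int)],True,(0,0,255),1)
B=cv2.resize(b0[u[1]-45:u[1]+45,u[0]-15:u[0]+15],(200,600),interpolation=cv2.INTER_CUBIC)
cv2.imwrite("pics/w8.png",np.hstack([v,B]))
E
```

```text
clock: 19.2
position: [0.4881, -0.1316, 0.2146]
eef_rot: [0.001, -0.124, 0.992, -0.0]
force: [-0.2, 0.8, -1.4]
finger_gap: 0.0511
grasp_force: 0.0
pos [ 0.4881 -0.1316  0.2146] hd 104.25 tilt [ 0.0021 -0.0006] F [-0.2  0.8 -1.4] T [0.02 0.06 0.01] gap 0.0511 grip 0.0
```

View pics/w8.png

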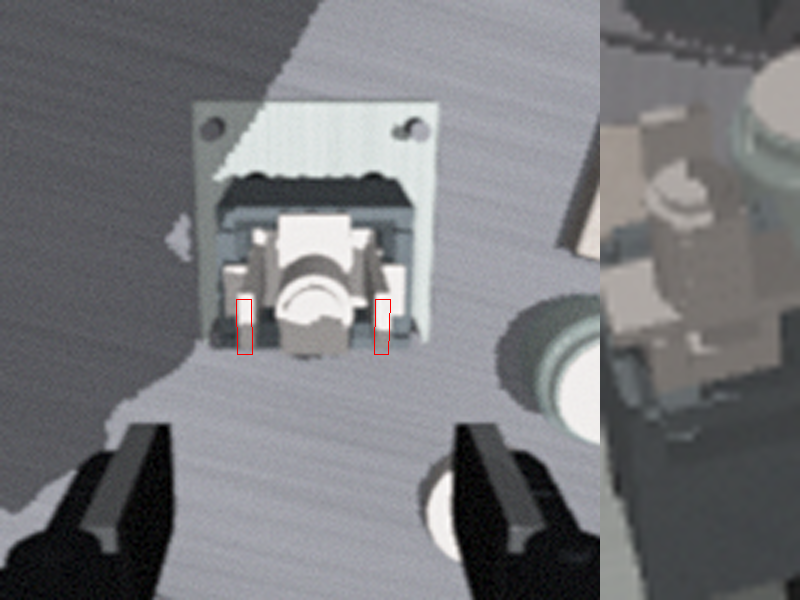

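The wrist view shows the tabs fully sprung out: the tab tops at (245,325) and (382,325) sit on the outlines predicted for home. The flange is at the rim, and nothing is touching the robot.

```bash
python3 -c "
from station import arm
print(arm.close_job())"
```

```text
the job is handed in; nothing more can be done
None
```

The cartridge is snapped home in the flushing port with both tabs sprung out, about 27 N of pinch and roughly 13 N of peak push. The job was handed in at about 19 s; no verdict came back.

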